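# Put the hinged porcelain boxes away in their case

### The job

Open the wooden case, press the lid of each little porcelain box fully shut, and stand every box in a nest of its own in the case with its clasp facing the front of the case (the side with the pull tab); then shut the case lid fully. The porcelain is fragile: grip it with the lightest grip, press its lids and set it down gently, keep it upright, and leave the brush jar, the mug and the vase where they are.

Things in the scene. Friction and masses are not known exactly. Their poses are not given: they have to be found in the camera images.
- case: wooden case fixed to the bench, 146 mm deep (x), 326 wide (y), 72 high without lid, walls 8. Origin: centre of its underside; +x to its hinged back, -x to its front (pull tab, robot side). In it a felt insert, top 28 mm above the underside, with three round nests 60 mm across, 8 deep, in a row along y, 95 mm apart, their centres 5 mm to -x of the origin
- caselid (a joint): the case's wooden lid (10 mm thick, lies on top of the walls), rad: 0 = shut flat on the walls, grows as it opens upwards and back, stops at 1.9 (1.57 = upright). Stiff hinge: the lid stays at whatever angle it is left; 2 to 6 N at the tab move it
- tab (a point): point on the brass pull tab at the middle of the case lid's front edge; moves with the lid. The tab is 24 mm wide (y), 10 thick, and sticks 38 mm out from the lid's edge; this point lies 28 mm out, at mid width and thickness, 174 mm from the hinge axis and 5 mm above its plane. Pinched across its 24 mm width it can turn between the fingers as the lid swings
- case_hinge (a point): point on the case lid's hinge axis (parallel to the case's y), middle of the top of the back wall, 72 mm above the bench
- nest1 (a point): centre of the floor of nest 1 (from the right, -y, to the left), 20 mm above the bench, 8 mm below the felt's top; axes as the case's
- nest2 (a point): centre of the floor of nest 2 (from the right, -y, to the left), 20 mm above the bench, 8 mm below the felt's top; axes as the case's
- nest3 (a point): centre of the floor of nest 3 (from the right, -y, to the left), 20 mm above the bench, 8 mm below the felt's top; axes as the case's
- box1: round white porcelain box, brass mounts, 100 to 180 g: body 52 mm across, 30 high, lid 50 mm across, 12 thick (42 in all when shut). Origin: centre of its underside; z up; clasp on the -x side, hinge knuckle (sticks out 5 mm) on the +x side, so grip it across y. More than 45 N on a finger, a push of over 45 N or a drop of 15 mm cracks it. May be absent
- lid1 (a joint): lid of box 1, rad: 0 = shut, grows as it opens upward about the hinge, which lies 28 mm from the centre on the box's +x side, 30 mm above its underside. Stiff: it stays ajar where left; pushing down near the clasp with about 2 to 3 N closes it
- clasp1 (a point): small brass clasp (13 mm wide, 8 thick) at the front edge of the lid of box 1, 29 mm from the box's centre on its -x side, 34 mm above its underside when shut; moves with the lid
- box2: round white porcelain box, brass mounts, 100 to 180 g: body 52 mm across, 30 high, lid 50 mm across, 12 thick (42 in all when shut). Origin: centre of its underside; z up; clasp on the -x side, hinge knuckle (sticks out 5 mm) on the +x side, so grip it across y. More than 45 N on a finger, a push of over 45 N or a drop of 15 mm cracks it. May be absent
- lid2 (a joint): lid of box 2, rad: 0 = shut, grows as it opens upward about the hinge, which lies 28 mm from the centre on the box's +x side, 30 mm above its underside. Stiff: it stays ajar where left; pushing down near the clasp with about 2 to 3 N closes it
- clasp2 (a point): small brass clasp (13 mm wide, 8 thick) at the front edge of the lid of box 2, 29 mm from the box's centre on its -x side, 34 mm above its underside when shut; moves with the lid
- box3: round white porcelain box, brass mounts, 100 to 180 g: body 52 mm across, 30 high, lid 50 mm across, 12 thick (42 in all when shut). Origin: centre of its underside; z up; clasp on the -x side, hinge knuckle (sticks out 5 mm) on the +x side, so grip it across y. More than 45 N on a finger, a push of over 45 N or a drop of 15 mm cracks it. May be absent
- lid3 (a joint): lid of box 3, rad: 0 = shut, grows as it opens upward about the hinge, which lies 28 mm from the centre on the box's +x side, 30 mm above its underside. Stiff: it stays ajar where left; pushing down near the clasp with about 2 to 3 N closes it
- clasp3 (a point): small brass clasp (13 mm wide, 8 thick) at the front edge of the lid of box 3, 29 mm from the box's centre on its -x side, 34 mm above its underside when shut; moves with the lid
- brushes: bystander: white porcelain jar with brushes, 68 mm across, 90 mm high (brushes to 215 mm). Origin: centre of its underside
- coffee: bystander: white mug, 72 mm across, 65 mm high. Origin: centre of its underside
- vase: bystander: white vase, 84 mm across, 150 mm high. Origin: centre of its underside
There are look-alikes about, which are no part of the job. What is shaped like the box2 but green or turquoise is not meant.

How it is judged:
By the outcome, as a careful person would: the job done as asked, in the order asked, and still so for the second after the job is handed in, with the robot touching nothing.
Of box1, box2, box3 only 2 to 3 are there at a start; the rules pass over those that are not, and their reading is None.
At some moment in a run one of box1, box2, box3 may be knocked a few centimetres aside while the robot is not near it.
It also fails if it takes over 208 s, if anything falls off the work surface, if the arm or the gripper's body presses on something with over 40 N, if the wrist force passes 120 N, or if a joint passes its speed limit or range.

### The arm

A 6-joint arm with a two-finger parallel gripper is mounted at the origin on the work surface. World frame = base frame: x ahead of the robot, y to its left, z up, the work surface at z = 0. Lengths are in m, angles in rad, forces in N, time in s.
With the tool pointing down it reaches from about 0.35 to 0.925 m from the base axis. Payload 6.4 kg.
Tool frame: the origin (TCP) lies on the centre line of the jaws, within the pads' length; the fingertips stand 22 mm ahead of it and the grasp point (between the pads) lies 3 mm ahead of it; z points along the fingers, y is the line along which they close (so a half turn about z gives the same grasp; the last joint's range is limited). The gripper opens to 85 mm and grips with 20 to 120 N. Pads are 22 mm wide; open, the fingers measure 114 mm over their backs; the gripper's body (76 mm by 85 mm) begins 54 mm behind the grasp point. The pads swing forward as they close: fully open they stand 13 mm farther back than shut.
Start: joints at [-1.463, 0.245, 1.558, -0, 1.339, -0.174], TCP at [0.181, -0.624, 0.229] pointing down, gripper open.
Joint ranges: [-3.13, 3.13], [-1.02, 2.26], [0.13, 2.54], [-0.95, 4.09], [0.21, 2.88], [-2.74, 2.74]. Speed limits (rad/s): [2.57, 2.57, 3.14, 3.14, 3.14, 3.14].

### API

Orientations are given as a unit quaternion [x, y, z, w].
In Python, from bench import robot gives the robot as it stands.
- The arm moves only by the tool move_arm, never from a script. Its argument "increments" is a list of rows, each a list of 6 numbers: the shift along the tool's x, y, z as a fraction of full scale, then the turn, a rotation vector about the tool's x, y, z as a fraction of full scale. A call has 1 to 12 rows; each row is the pose to reach, as a shift and turn from the pose commanded when the call began, along the tool's axes at that moment, turning the shorter way round; what a row does not reach only later rows make up. Full scale, the value 1, is 20 cm for a shift and 360 degrees for a turn. A row lasts 1/8 s, in which the tool goes at most 62.5 mm and 10.7 degrees, less where a joint would pass 70% of its speed; a pose out of reach is approached as far as the arm can. A call with a number of a shift or a turn outside -1 to 1 is refused whole. A call with a gripper value outside its range is refused whole. "hand" is the opening, from 0 (shut) to 1 (fully open), set as the call begins (left out, the last holds). The fingers move at their own pace and stop on an object; "force" is the grip in N (left out, the last holds). Time passes only in rows, so rows that repeat a pose let the fingers close. It gives the time, the measured TCP pose, the force, the opening and the grip force at its end, in the units of the state.
- robot.get_obs(): the state, without advancing time (a new reading comes with each control period).
- robot.grab_frame(name): name is "side" or "top" or "wrist"; returns (picture, depth): 420x560x3 uint8, red, green, blue; 420x560 float32, m along the optical axis (not along the pixel's ray), 0 where there is no reading.
- robot.camera_model(name): a dict with "fx", "fy", "cx", "cy" (pixels), "R" (3x3) and "t" (3): a world point X has camera coordinates R X + t. Camera axes: x right, y down, z forward; pixel columns grow to the right and rows downward; lengths in m; the calibration is good to about 2 mm. A picture is of the moment at which its call begins: read the wrist's pose just before it. camera_model takes no time and is no camera call; for the wrist camera it gives the pose at the moment of the call.
- robot.finish_job(): hands the job in; it is judged then, once.
The state is a dict: "t": time; "joint_positions": joint angles; "qd": joint speeds; "joint_efforts": joint torques, N m; "ee_pos": TCP position; "orientation": TCP orientation; "force": force on the tool from outside, world axes, zero at the start; "moment": the same for the moment, N m; "grip_width": finger opening in m; "grip_force": force on a finger pad.
Only numpy, scipy, OpenCV 4.12 (cv2) and the standard library are available. Lean on these libraries where they do the work, as an engineer would, in place of code of your own. Each camera call takes 0.05 s, during which the arm holds its last target. There are 200 camera calls.

## Working session

There is one attempt and no reset: what is moved stays moved. The work goes in short steps, Python scripts to look and compute and a tool call to move; the robot and the scene stay as the last step left them, time stands still between calls to the robot, and variables do not carry over. Pictures are saved under pics/ and viewed, at most 14 in all, crops included, and the job is handed in when it is done.

Besides the shell and the picture viewer there is one more tool, called after ">>>" as a command line: name --pt "numbers of a row" for each row, then --argument value for the rest. move_arm: Moves the arm, as the interface text tells. Shift numbers are shares of 20 cm and turn numbers shares of 360 degrees, none past 1 either way. Its arguments: {"type":"object","properties":{"increments":{"type":"array"},"hand":{"type":"number"},"force":{"type":"number"}},"required":["increments"]}

```bash
ls; mkdir -p pics
cat > h.py <<'E'
from bench import robot
import numpy as np, cv2
from scipy.spatial.transform import Rotation as Rn
def grab(n,save=None):
    m=robot.camera_model(n); p,d=robot.grab_frame(n)
    if save: cv2.imwrite('pics/'+save+'.png',p[:,:,::-1])
    np.savez('/tmp/'+n+'.npz',p=p,d=d,R=m['R'],t=m['t'],K=[m['fx'],m['fy'],m['cx'],m['cy']])
    return p,d,m
def cloud(n):
    z=np.load('/tmp/'+n+'.npz'); d=z['d']; fx,fy,cx,cy=z['K']
    v,u=np.mgrid[:d.shape[0],:d.shape[1]]
    C=np.stack([(u-cx)/fx*d,(v-cy)/fy*d,d],-1)
    return (C-z['t'])@z['R'], z['p'], d   # R^T (C-t)
E
python3 - <<'E'
from h import *
grab('side','side1'); grab('top','top1')
print(robot.get_obs())
E
```

```text
pics
{'t': 0.1, 'joint_positions': array([-1.46310301e+00,  2.45740177e-01,  1.55891728e+00, -1.04466170e-05,
        1.33870300e+00, -1.74100187e-01]), 'qd': array([-7.68387069e-04, -2.10157616e-03, -3.54338966e-03,  5.11691288e-05,
       -1.88547794e-04,  2.21534391e-04]), 'joint_efforts': array([-2.05437855e-04, -4.30673647e+01, -3.27129614e+01, -1.43636994e-04,
        2.86614202e-03, -3.19064508e-07]), 'ee_pos': array([ 0.18069787, -0.62384028,  0.22777959]), 'orientation': array([ 9.90089907e-01,  1.40432174e-01,  2.42636594e-05, -8.83579244e-04]), 'force': array([-0.21059472,  0.22022884, -0.500574  ]), 'moment': array([-0.01212058, -0.0027656 ,  0.03702921]), 'grip_force': 0.0, 'grip_width': 0.08551895067608715}
```

View pics/top1.png

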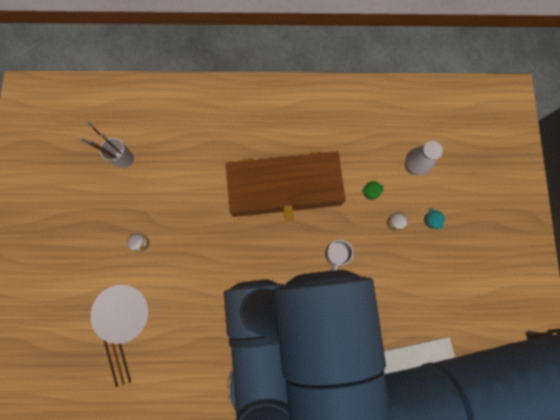

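View pics/side1.png

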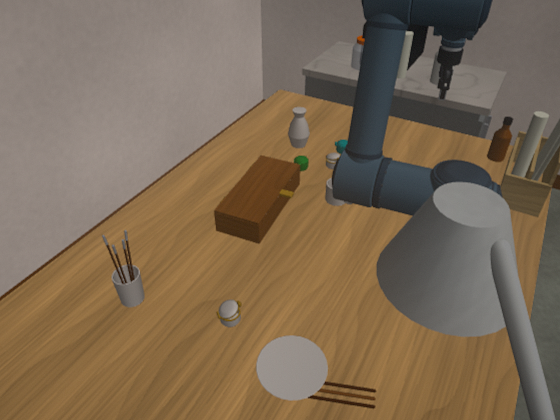

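The top view shows the case at (287,183) with its tab at (289,212). There are white boxes at (137,242) and (398,221), a green look-alike at (373,190) and a turquoise one at (435,219). The mug is at (339,253), the vase at (424,158) and the jar at (116,153). The arm hides the near area, and something pale shows at (233,385).

Run:
```python
from h import *
X,p,d=cloud('top')
for n,(u,v) in dict(case=(287,183),c1=(228,164),c2=(231,214),c3=(343,203),c4=(338,153),tab=(289,214),bl=(137,242),br=(398,221),green=(373,190),turq=(435,219),mug=(339,245),x=(233,385),jar=(120,150),vase=(431,150)).items(): print(n,X[v,u].round(3))
z=np.load('/tmp/top.npz');print(z['K'],(-z['R'].T@z['t']).round(3))
im=cv2.resize(p[120:270,100:460],None,fx=2.2,fy=2.2,interpolation=2)
a=cv2.resize(p[215:270,110:165],(390,390),interpolation=2);b=cv2.resize(p[193:248,371:426],(390,390),interpolation=2)
s=cv2.imread('pics/side1.png')[:,:,::-1]
c=cv2.resize(s[290:335,205:265],(390,200),interpolation=2);e=cv2.resize(s[135:210,295:365],(390,200),interpolation=2)
cv2.imwrite('pics/c1.png',np.vstack([np.hstack([a,b]),np.hstack([c,e])])[:,:,::-1])
```

```text
case [ 0.559 -0.05   0.079]
c1 [0.614 0.118 0.08 ]
c2 [0.476 0.11  0.045]
c3 [ 0.517 -0.22   0.002]
c4 [ 0.647 -0.196  0.083]
tab [ 0.469 -0.055  0.083]
bl [0.395 0.368 0.056]
br [ 0.455 -0.367  0.05 ]
green [ 0.548 -0.302  0.039]
turq [ 0.463 -0.477  0.04 ]
mug [ 0.391 -0.204  0.003]
x [0.011 0.097 0.011]
jar [0.682 0.459 0.001]
vase [ 0.633 -0.435  0.151]
[383.88965982 383.88965982 281.57948628 204.68602252] [ 0.291 -0.02   1.129]
```

View pics/c1.png

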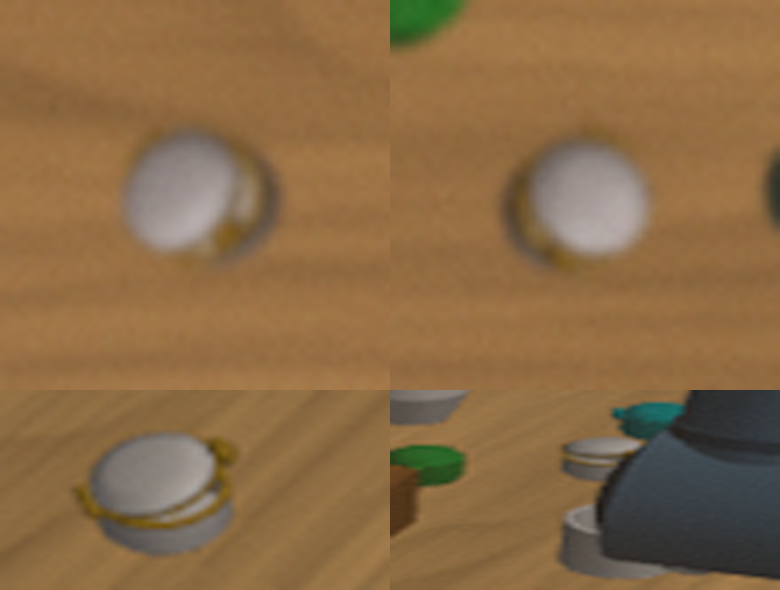

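The crop confirms two white boxes with brass mounts. The left one is ajar and the right one looks slightly open. The coloured ones are decoys, and a third box could still be hidden under the arm. I'll fit the case pose from the depth data next.

```bash
cat >> h.py <<'E'
def casefit(n='top'):
    X,p,d=cloud(n)
    hsv=cv2.cvtColor(p,cv2.COLOR_RGB2HSV)
    m=(np.abs(X[...,2]-.082)<.008)&(X[...,0]>.42)&(X[...,0]<.72)&(np.abs(X[...,1]+.05)<.22)
    br=m&(hsv[...,1]>180)&(hsv[...,2]>120)
    P=X[m&~br][:,:2].astype(np.float32)
    return cv2.minAreaRect(P),X[br].mean(0),br.sum(),P
def rel(target,R=None):
    """print increments for world target pos (and rotation) from the measured pose"""
    o=robot.get_obs(); R0=Rn.from_quat(o['orientation'])
    s=R0.inv().apply(np.array(target)-o['ee_pos'])/.2
    r=np.zeros(3) if R is None else (R0.inv()*R).as_rotvec()/(2*np.pi)
    return s.round(4),r.round(4)
def down(yaw): # tool z down, tool x at angle yaw in world
    return Rn.from_euler('z',yaw)*Rn.from_euler('x',np.pi)
E
python3 - <<'E'
from h import *
r,b,n,P=casefit();print(r,b,n)
o=robot.get_obs();print(Rn.from_quat(o['orientation']).as_matrix().round(2))
m=robot.camera_model('wrist');print((-m['R'].T@m['t']).round(3),m['R'].round(2),m['fx'])
E
```

```text
((0.5495976209640503, -0.04446613788604736), (0.1886100322008133, 0.3267894685268402), 6.60881233215332) [ 0.48342299 -0.05340559  0.08038548] 108
[[ 0.96  0.28 -0.  ]
 [ 0.28 -0.96  0.  ]
 [ 0.   -0.   -1.  ]]
[ 0.262 -0.601  0.372] [[ 0.28 -0.96 -0.  ]
 [-0.91 -0.26  0.33]
 [-0.32 -0.09 -0.94]] 370.8144951018356
```

Run:
```python
from h import *
r,b,n,P=casefit()
th=np.deg2rad(6.6)
for it in range(5):
    a=np.array([np.cos(th),np.sin(th)]);c=np.array([-np.sin(th),np.cos(th)])
    s=P@a;q=P@c
    # back & side edges via percentiles within bins
    bb=np.arange(q.min()+.02,q.max()-.02,.01)
    e=[(k,np.percentile(s[(q>k)&(q<k+.01)],98)) for k in bb]
    e=np.array(e); th-=np.arctan(np.polyfit(e[:,0],e[:,1],1)[0])
print('yaw',np.rad2deg(th),np.percentile(s,[1,2,98,99]),np.percentile(q,[1,99]))
R=down(th); print(rel([.47,-.055,.2],R))
```

```text
yaw 6.290258401786211 [0.48509408 0.48626541 0.62778341 0.62919698] [-0.26370876  0.05529044]
(array([ 2.1803, -2.3295,  0.1436]), array([-0.0003, -0.    ,  0.0274]))
```

>>> move_arm --pt "0.25 -0.27 0 0 0 0" --pt "0.5 -0.54 0 0 0 0" --pt "0.75 -0.8 0 0 0 0" --pt "1 -1 0 0 0 0" --hand 0.6 --force 20

```text
t: 0.6
ee_pos: [0.2998, -0.4025, 0.2283]
orientation: [0.99, 0.14, 0.0, -0.0]
force: [1.4, 0.1, 0.1]
grip_width: 0.0512
grip_force: 0.0
```

>>> move_arm --pt "0.25 -0.27 0 0 0 0" --pt "0.5 -0.54 0 0 0 0" --pt "0.75 -0.8 0 0 0 0" --pt "1 -1 0 0 0 0" --pt "1 -1 0 0 0 0"

```text
t: 1.23
ee_pos: [0.4365, -0.1542, 0.2285]
orientation: [0.99, 0.142, -0.0, -0.0]
force: [0.1, -0.7, 0.1]
grip_width: 0.051
grip_force: 0.0
```

Run:
```python
from h import *
th=np.deg2rad(6.29)
grab('wrist','w1');grab('side','side2')
print(robot.get_obs()['ee_pos'],robot.get_obs()['grip_width'])
X,p,d=cloud('wrist')
hsv=cv2.cvtColor(p,cv2.COLOR_RGB2HSV)
br=(np.abs(X[...,2]-.08)<.008)&(hsv[...,1]>180)&(hsv[...,2]>120)
print(br.sum(),X[br].mean(0) if br.any() else 0)
print(rel([.47,-.055,.2],down(th)))
```

```text
[ 0.43665378 -0.15415715  0.22842364] 0.05121713481549512
0 0
(array([ 0.3001, -0.4283,  0.1425]), array([-0.0002,  0.    ,  0.0281]))
```

>>> move_arm --pt "0.15 -0.21 0.05 0 0 0.014" --pt "0.3 -0.428 0.14 0 0 0.028" --pt "0.3 -0.428 0.14 0 0 0.028" --pt "0.3 -0.428 0.14 0 0 0.028"

```text
t: 1.82
ee_pos: [0.4695, -0.0586, 0.2007]
orientation: [0.999, 0.053, -0.0, 0.0]
force: [0.1, 0.9, 0.3]
grip_width: 0.0516
grip_force: 0.0
```

Run:
```python
from h import *
grab('wrist','w2');p,d,m=grab('top','top2')
print(robot.get_obs()['ee_pos'])
X,p,d=cloud('wrist')
hsv=cv2.cvtColor(p,cv2.COLOR_RGB2HSV)
br=(np.abs(X[...,2]-.08)<.01)&(hsv[...,1]>170)&(hsv[...,2]>100)
print(br.sum(),X[br].mean(0) if br.any() else 0)
a=cv2.imread('pics/w2.png');b=cv2.imread('pics/top2.png')[150:420]
cv2.imwrite('pics/v3.png',np.hstack([cv2.resize(a,(400,300)),cv2.resize(b[:,60:460],(400,300))]))
```

```text
[ 0.46976309 -0.0592981   0.20128128]
30 [ 0.56277115 -0.03555414  0.08162538]
```

View pics/v3.png

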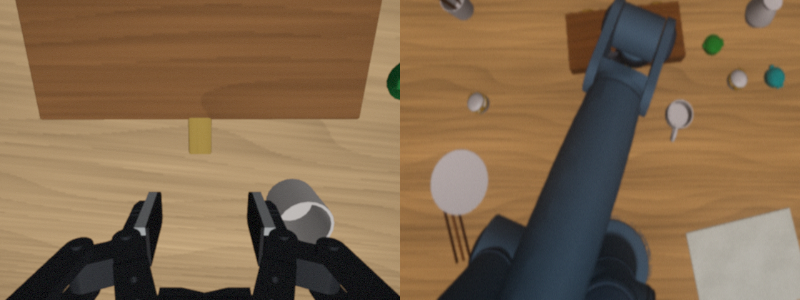

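The wrist view shows the tab at about u 264–296, v 166–215 in the full image, and the case square to the tool. No third box is visible in the newly uncovered area.

```bash
cat >> h.py <<'E'
def ray(n,u,v,z):
    q=np.load('/tmp/'+n+'.npz');fx,fy,cx,cy=q['K'];R=q['R'];c=-R.T@q['t']
    w=R.T@np.array([(u-cx)/fx,(v-cy)/fy,1]);return c+w*(z-c[2])/w[2]
E
python3 - <<'E'
from h import *
th=np.deg2rad(6.29)
for u,v in [(264,166),(296,166),(264,214),(296,214),(57,166),(503,166)]: print(u,v,ray('wrist',u,v,.082).round(4))
p=np.load('/tmp/wrist.npz')['p'];print(p[190,255:305:3].tolist()); print(p[155:225:4,280].tolist())
X,_,d=cloud('wrist');print(X[190,280],X[140,280])
E
```

```text
264 166 [ 0.492  -0.0405  0.082 ]
296 166 [ 0.4945 -0.0635  0.082 ]
264 214 [ 0.4551 -0.0437  0.082 ]
296 214 [ 0.4577 -0.0678  0.082 ]
57 166 [0.4762 0.1086 0.082 ]
503 166 [ 0.5103 -0.2125  0.082 ]
[[167, 139, 99], [170, 142, 105], [169, 141, 107], [143, 115, 69], [162, 134, 67], [164, 138, 71], [166, 137, 68], [165, 139, 71], [166, 140, 70], [165, 138, 71], [166, 139, 70], [165, 140, 71], [163, 135, 67], [159, 130, 65], [170, 144, 108], [170, 143, 106], [172, 144, 108]]
[[133, 92, 58], [126, 88, 53], [129, 93, 60], [169, 143, 74], [167, 141, 75], [166, 137, 68], [168, 141, 74], [166, 139, 71], [168, 142, 75], [165, 137, 71], [164, 139, 72], [167, 141, 75], [164, 136, 68], [166, 138, 70], [169, 140, 74], [169, 142, 87], [178, 152, 112], [174, 146, 108]]
[ 0.47495101 -0.05385044  0.08106587] [ 0.51172812 -0.05015093  0.08085138]
```

Run:
```python
from h import *
print(rel([.466,-.055,.082],down(np.deg2rad(6.15))))
```

```text
(array([-0.0169, -0.0238,  0.5964]), array([ 0.0001, -0.0001, -0.0005]))
```

>>> move_arm --pt "-0.017 -0.024 0.25 0 0 0" --pt "-0.017 -0.024 0.45 0 0 0" --pt "-0.017 -0.024 0.597 0 0 0" --pt "-0.017 -0.024 0.597 0 0 0"

```text
t: 2.42
ee_pos: [0.4641, -0.0541, 0.0797]
orientation: [0.999, 0.052, -0.002, -0.001]
force: [-1.2, -0.3, 0.3]
grip_width: 0.0506
grip_force: 0.0
```

>>> move_arm --pt "0 0 0 0 0 0" --pt "0 0 0 0 0 0" --pt "0 0 0 0 0 0" --pt "0 0 0 0 0 0" --hand 0 --force 30

```text
t: 2.92
ee_pos: [0.4661, -0.0536, 0.0819]
orientation: [0.999, 0.053, 0.0, 0.0]
force: [-0.2, 0.9, 0.8]
grip_width: 0.0004
grip_force: 0.0
```

```bash
python3 -c "
import numpy as np
for i in range(1,19):
    t=i*.1;print(i,round((174*(1-np.cos(t))+5*np.sin(t))/200,3),round(-(174*np.sin(t)+5*(np.cos(t)-1))/200,3))"
```

```text
1 0.007 -0.087
2 0.022 -0.172
3 0.046 -0.256
4 0.078 -0.337
5 0.118 -0.414
6 0.166 -0.487
7 0.221 -0.555
8 0.282 -0.617
9 0.349 -0.672
10 0.421 -0.721
11 0.498 -0.762
12 0.578 -0.795
13 0.661 -0.82
14 0.747 -0.837
15 0.833 -0.845
16 0.92 -0.844
17 1.007 -0.835
18 1.092 -0.817
```

Run:
```python
from h import *
grab('wrist','w4');grab('side','side4')
a=cv2.imread('pics/w4.png');b=cv2.imread('pics/side4.png')[100:280,180:420]
cv2.imwrite('pics/v4.png',np.hstack([cv2.resize(a,(400,300)),cv2.resize(b,(400,300),interpolation=2)]))
```

```text
(no output)
```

View pics/v4.png

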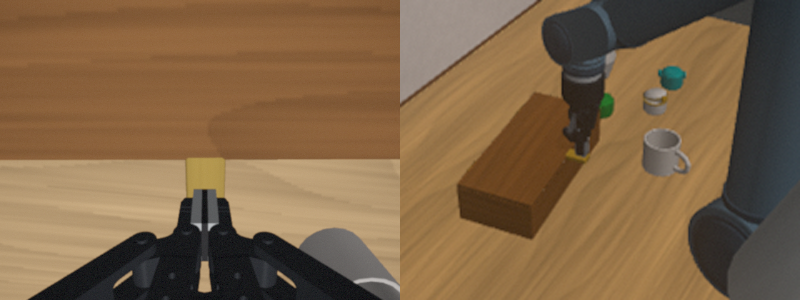

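The wrist view shows the fingers fully closed at or above the tab's front end, with nothing gripped. I'll measure where the tips are from the depth data.

Run:
```python
from h import *
X,p,d=cloud('wrist')
print(robot.get_obs()['ee_pos'],robot.get_obs()['grip_width'])
for v in range(215,400,8): print(v,X[v,281].round(4),X[v,294].round(4),p[v,281],p[v,294])
X,p,d=cloud('side')
for v in range(170,205,2): print(v,[X[v,u].round(3).tolist() for u in (284,290)],p[v,284],p[v,290])
```

```text
[ 0.46593475 -0.05349773  0.08164118] -0.00016574259007872072
215 [ 0.4967 -0.0487  0.0825] [ 0.4968 -0.0542  0.0812] [137  93  57] [137  96  60]
223 [ 0.4926 -0.0491  0.0811] [ 0.4932 -0.0546  0.081 ] [177 149  77] [180 152  80]
231 [ 0.4893 -0.0495  0.0818] [ 0.4894 -0.055   0.0807] [176 147  74] [179 150  77]
239 [ 0.4852 -0.0499  0.081 ] [ 0.4863 -0.0553  0.082 ] [177 149  75] [179 150  77]
247 [ 0.4817 -0.0502  0.0815] [ 0.4821 -0.0558  0.081 ] [176 147  77] [178 150  77]
255 [ 0.4781 -0.0506  0.0818] [ 0.4782 -0.0563  0.0807] [179 150  80] [180 153  79]
263 [ 0.474  -0.051   0.0813] [ 0.475  -0.0566  0.0822] [173 147  75] [175 147  77]
271 [ 0.4769 -0.0509  0.0936] [ 0.4771 -0.0562  0.0931] [90 94 94] [89 88 93]
279 [ 0.4771 -0.051   0.1003] [ 0.4775 -0.056   0.1001] [81 84 88] [88 93 92]
287 [ 0.477  -0.0511  0.106 ] [ 0.4777 -0.0558  0.1062] [86 87 90] [89 91 91]
295 [ 0.4773 -0.0511  0.1118] [ 0.4763 -0.0559  0.1095] [82 81 83] [92 93 94]
303 [ 0.4768 -0.0512  0.116 ] [ 0.4776 -0.0557  0.1165] [82 80 83] [89 89 93]
311 [ 0.4766 -0.0513  0.1204] [ 0.4767 -0.0557  0.1198] [85 
[... 1585 characters left out ...]
 [[0.492, -0.073, 0.077], [0.457, -0.046, 0.107]] [79 54 34] [66 60 53]
190 [[0.483, -0.055, 0.084], [0.458, -0.048, 0.098]] [124  94  40] [64 57 54]
192 [[0.476, -0.044, 0.087], [0.457, -0.046, 0.092]] [136 104  38] [63 57 53]
194 [[-0.058, 0.932, 0.934], [0.458, -0.049, 0.082]] [123  92  32] [118  93  56]
196 [[0.494, -0.076, 0.042], [0.456, -0.045, 0.078]] [86 61 26] [119  90  31]
198 [[0.493, -0.075, 0.035], [0.498, -0.125, -0.001]] [87 55 25] [121  95  51]
200 [[0.495, -0.079, 0.024], [0.493, -0.117, -0.002]] [84 55 24] [143 110  66]
202 [[0.494, -0.077, 0.018], [0.488, -0.107, -0.001]] [85 55 25] [150 114  69]
204 [[0.493, -0.076, 0.01], [0.481, -0.094, 0.002]] [83 53 27] [150 113  69]
```

The fingertips really sit about 8 mm behind the reported TCP height (z≈0.089 against 0.0816), not 22 mm ahead of it. Both cameras agree, so I'll add about 30 mm of depth offset. I'll re-open, go lower and grip.

>>> move_arm --pt "0 0 0 0 0 0" --pt "0 0 0 0 0 0" --pt "0 0 0 0 0 0" --pt "0 0 0.08 0 0 0" --pt "0 0 0.155 0 0 0" --pt "0 0 0.155 0 0 0" --pt "0 0 0.155 0 0 0" --hand 0.6

```text
t: 3.9
ee_pos: [0.4657, -0.0535, 0.0502]
orientation: [0.999, 0.053, -0.0, -0.0]
force: [-0.5, -0.7, -0.8]
grip_width: 0.0512
grip_force: 0.0
```

>>> move_arm --pt "0 0 0 0 0 0" --pt "0 0 0 0 0 0" --pt "0 0 0 0 0 0" --pt "0 0 0 0 0 0" --hand 0 --force 30

```text
t: 4.4
ee_pos: [0.4663, -0.054, 0.0509]
orientation: [0.999, 0.053, 0.0, 0.0]
force: [-1.6, -3.0, 3.7]
grip_width: 0.0234
grip_force: 31.4
```

Run:
```python
from h import *
grab('wrist','w5')
X,p,d=cloud('wrist')
print(robot.get_obs()['ee_pos'],robot.get_obs()['grip_width'])
for u in (262,300):
  for v in range(225,330,6): print(u,v,X[v,u].round(4),p[v,u])
```

```text
[ 0.46624736 -0.05394766  0.05092808] 0.02375323577953818
262 225 [ 0.5035 -0.0424  0.0807] [152 106  67]
262 231 [ 0.5018 -0.0427  0.0819] [152 108  67]
262 237 [ 0.4996 -0.0428  0.0818] [151 106  62]
262 243 [ 0.4975 -0.043   0.0819] [144 101  60]
262 249 [ 0.4951 -0.0432  0.0815] [145 101  65]
262 255 [ 0.4929 -0.0434  0.0816] [183 156  83]
262 261 [ 0.4907 -0.0436  0.0818] [183 154  82]
262 267 [ 0.488  -0.0438  0.0811] [183 155  83]
262 273 [ 0.4859 -0.044   0.0814] [184 154  81]
262 279 [ 0.4833 -0.0442  0.081 ] [182 154  81]
262 285 [ 0.4812 -0.0444  0.0816] [181 153  77]
262 291 [ 0.4781 -0.0446  0.0804] [181 153  79]
262 297 [ 0.4761 -0.0448  0.0811] [181 154  81]
262 303 [ 0.4734 -0.045   0.0807] [182 153  79]
262 309 [ 0.4712 -0.0452  0.0812] [181 153  79]
262 315 [ 0.4688 -0.0454  0.0814] [180 151  78]
262 321 [ 0.4659 -0.0456  0.081 ] [182 152  81]
262 327 [ 0.4634 -0.0459  0.0812] [181 152  79]
300 225 [ 0.5051 -0.055   0.0815] [138  96  57]
300 231 [ 0.5027 -0.0553  0.0809] [145 101  61]
300 237 [ 0.5007 -0.0555  0.0812] [150 105  65]
300 243 [ 0.4985 -0.0558  0.0811] [145 104  63]
300 249 [ 0.4967 -0.0559  0.0822] [144  99  65]
300 255 [ 0.4938 -0.0563  0.0807] [184 157  82]
300 261 [ 0.4919 -0.0565  0.0814] [185 156  80]
300 267 [ 0.4897 -0.0568  0.0816] [188 158  83]
300 273 [ 0.4868 -0.0572  0.0806] [188 161  87]
300 279 [ 0.4847 -0.0574  0.0811] [187 158  84]
300 285 [ 0.4828 -0.0576  0.0818] [186 157  80]
300 291 [ 0.4797 -0.058   0.0806] [185 158  81]
300 297 [ 0.4771 -0.0583  0.0804] [186 157  83]
300 303 [ 0.4755 -0.0585  0.0817] [185 157  84]
300 309 [ 0.4727 -0.0588  0.0813] [187 159  89]
300 315 [ 0.4698 -0.0592  0.0808] [186 158  85]
300 321 [ 0.4678 -0.0594  0.0817] [186 157  84]
300 327 [ 0.4654 -0.0597  0.0819] [187 158  88]
```

The tab is gripped at 24 mm. I'll swing the lid open along the hinge arc.

>>> move_arm --pt "0.007 0 -0.087 0 0 0" --pt "0.022 0 -0.172 0 0 0" --pt "0.046 0 -0.256 0 0 0" --pt "0.078 0 -0.337 0 0 0" --pt "0.118 0 -0.414 0 0 0" --pt "0.118 0 -0.414 0 0 0" --pt "0.118 0 -0.414 0 0 0"

```text
t: 5.32
ee_pos: [0.4883, -0.0515, 0.1331]
orientation: [0.999, 0.053, -0.002, 0.001]
force: [-4.7, -4.7, 4.7]
grip_width: 0.0233
grip_force: 31.2
```

>>> move_arm --pt "0.048 0 -0.073 0 0 0" --pt "0.103 0 -0.141 0 0 0" --pt "0.164 0 -0.203 0 0 0" --pt "0.231 0 -0.258 0 0 0" --pt "0.303 0 -0.307 0 0 0" --pt "0.38 0 -0.348 0 0 0" --pt "0.46 0 -0.381 0 0 0" --pt "0.543 0 -0.406 0 0 0" --pt "0.629 0 -0.423 0 0 0" --pt "0.715 0 -0.431 0 0 0" --pt "0.802 0 -0.43 0 0 0" --pt "0.889 0 -0.421 0 0 0"

```text
t: 6.82
ee_pos: [0.6646, -0.0324, 0.216]
orientation: [0.999, 0.053, -0.003, -0.0]
force: [-5.9, -2.2, -0.6]
grip_width: 0.0233
grip_force: 34.6
```

>>> move_arm --pt "0.04 0 0.007 0 0 0" --pt "0.04 0 0.007 0 0 0" --pt "0.04 0 0.007 0 0 0"

```text
t: 7.2
ee_pos: [0.6734, -0.0315, 0.2145]
orientation: [0.999, 0.053, -0.001, -0.0]
force: [0.8, -3.1, -6.6]
grip_width: 0.0236
grip_force: 34.2
```

>>> move_arm --pt "0 0 0 0 0 0" --pt "0 0 0 0 0 0" --pt "0 0 -0.2 0 0 0" --pt "-0.1 0 -0.5 0 0 0" --pt "-0.5 0 -0.5 0 0 0" --pt "-0.9 0 -0.5 0 0 0" --pt "-0.9 0 -0.5 0 0 0" --hand 0.7

```text
t: 8.07
ee_pos: [0.4932, -0.0501, 0.317]
orientation: [0.999, 0.053, 0.001, 0.0]
force: [0.2, 0.8, -0.4]
grip_width: 0.0597
grip_force: 0.0
```

Run:
```python
from h import *
grab('wrist','w6');grab('side','side6')
print(robot.get_obs()['ee_pos'])
cv2.imwrite('pics/v6.png',np.hstack([cv2.resize(cv2.imread('pics/'+n+'.png'),(400,300),interpolation=3) for n in('w6','side6')]))
```

```text
[ 0.49311474 -0.05015898  0.31713828]
```

View pics/v6.png

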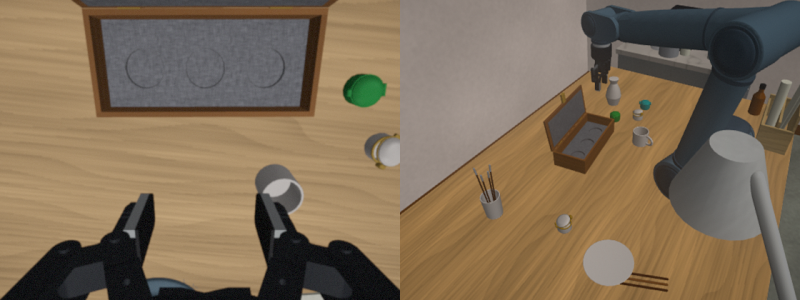

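The case is open and its three nests are visible at about (207,95), (287,95) and (368,94) in the full wrist image. I'll fit the case from the wall tops.

Run:
```python
from h import *
th=np.deg2rad(6.15)
a=np.array([np.cos(th),np.sin(th)]);c=np.array([-a[1],a[0]])
X,p,d=cloud('wrist')
m=(np.abs(X[...,2]-.072)<.004)&(np.abs(X[...,1]+.05)<.2)&(X[...,0]>.45)
P=X[m][:,:2];s=P@a;q=P@c
h,e=np.histogram(s,np.arange(.46,.65,.002));print([(round(x,3),k) for x,k in zip(e,h) if k>20])
print('q',np.percentile(q,[.3,.7,50,99.3,99.7]))
F=(s<.50)  # front wall: slope
for lo,hi in((-.24,-.15),(-.05,.04)):
    w=F&(q>lo)&(q<hi); print(lo,s[w].mean(),np.percentile(s[w],[2,98]))
for u,v in((207,95),(287,95),(368,94)):
    x=ray('wrist',u,v,.028);print(x.round(4),(x[:2]@a).round(4),(x[:2]@c).round(4))
cv2.imwrite('pics/v7.png',cv2.resize(p[:180,100:470],(740,360),interpolation=2)[:,:,::-1])
```

```text
[(np.float64(0.482), np.int64(28)), (np.float64(0.484), np.int64(491)), (np.float64(0.486), np.int64(587)), (np.float64(0.488), np.int64(593)), (np.float64(0.49), np.int64(596)), (np.float64(0.492), np.int64(173)), (np.float64(0.494), np.int64(33)), (np.float64(0.496), np.int64(34)), (np.float64(0.498), np.int64(35)), (np.float64(0.5), np.int64(32)), (np.float64(0.502), np.int64(31)), (np.float64(0.504), np.int64(36)), (np.float64(0.506), np.int64(32)), (np.float64(0.508), np.int64(35)), (np.float64(0.51), np.int64(29)), (np.float64(0.512), np.int64(37)), (np.float64(0.514), np.int64(32)), (np.float64(0.516), np.int64(39)), (np.float64(0.518), np.int64(35)), (np.float64(0.52), np.int64(36)), (np.float64(0.522), np.int64(36)), (np.float64(0.524), np.int64(38)), (np.float64(0.526), np.int64(34)), (np.float64(0.528), np.int64(38)), (np.float64(0.53), np.int64(35)), (np.float64(0.532), np.int64(34)), (np.float64(0.534), np.int64(37)), (np.float64(0.536), np.int64(39)), (np.float64(0.538), np.int64(36)), (np.float64(0.54), np.int64(36)), (np.float64(0.542), np.int64(36)), (np.float64(0.54
[... 1102 characters left out ...]
loat64(0.608), np.int64(38)), (np.float64(0.61), np.int64(43)), (np.float64(0.612), np.int64(48)), (np.float64(0.614), np.int64(45)), (np.float64(0.616), np.int64(45)), (np.float64(0.618), np.int64(45)), (np.float64(0.62), np.int64(139)), (np.float64(0.622), np.int64(906)), (np.float64(0.624), np.int64(739)), (np.float64(0.626), np.int64(845)), (np.float64(0.628), np.int64(851)), (np.float64(0.63), np.int64(358))]
q [-0.26700782 -0.26666503 -0.10206878  0.0585984   0.05888255]
-0.24 0.4887124107488916 [0.48487938 0.49223324]
-0.05 0.48813785593594977 [0.48417699 0.49207426]
[0.5507 0.045  0.028 ] 0.5523 -0.0143
[ 0.5601 -0.0442  0.028 ] 0.5522 -0.1039
[ 0.5707 -0.1342  0.028 ] 0.5531 -0.1946
```

View pics/v7.png

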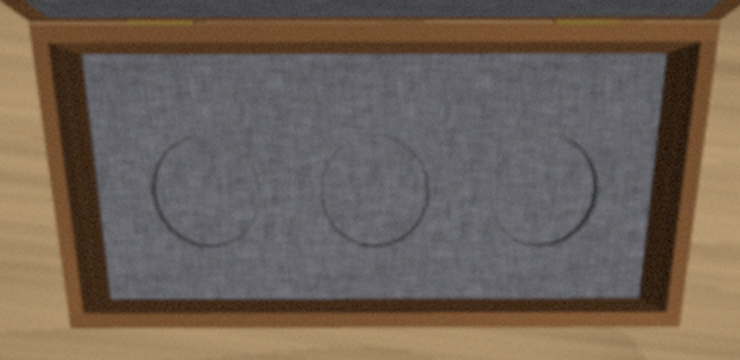

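>>> move_arm --pt "-0.06 0.25 0.1 0 0 0" --pt "-0.12 0.5 0.2 0 0 0" --pt "-0.18 0.75 0.3 0 0 0" --pt "-0.25 1 0.34 0 0 0" --hand 1

```text
t: 8.68
ee_pos: [0.4667, -0.256, 0.2473]
orientation: [0.999, 0.053, 0.0, -0.0]
force: [0.7, -0.1, 1.1]
grip_width: 0.0858
grip_force: 0.0
```

>>> move_arm --pt "-0.05 0.25 0 0 0 0" --pt "-0.1 0.57 0 0 0 0" --pt "-0.1 0.57 0 0 0 0" --pt "-0.1 0.57 0 0 0 0"

```text
t: 9.18
ee_pos: [0.4592, -0.3701, 0.2481]
orientation: [0.999, 0.053, 0.0, -0.0]
force: [0.2, 0.3, -0.7]
grip_width: 0.0856
grip_force: 0.0
```

Run:
```python
from h import *
p,d,m=grab('wrist','w8');grab('top','top8')
print(robot.get_obs()['ee_pos'])
b=cv2.imread('pics/top8.png')
cv2.imwrite('pics/v8.png',np.hstack([cv2.resize(p[:,:,::-1],(400,300),interpolation=3),cv2.resize(b,(400,300),interpolation=3)]))
```

```text
[ 0.45921846 -0.36905269  0.2481731 ]
```

View pics/v8.png

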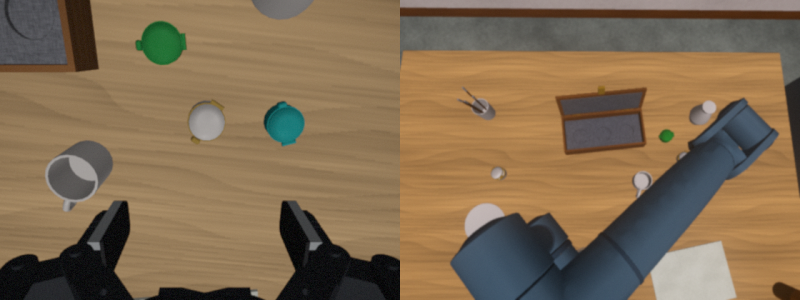

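There are only two white boxes. The right one is at wrist pixel (290,169), with brass at its upper right and lower left. I'll zoom in to tell the clasp from the hinge.

Run:
```python
from h import *
X,p,d=cloud('wrist')
cv2.imwrite('pics/v9.png',cv2.resize(p[125:215,235:345],(770,560) if 0 else (660,540),interpolation=2)[:,:,::-1])
for n,(u,v) in dict(c=(290,169),front=(280,188),back=(300,152),l=(272,160),r=(308,176)).items(): print(n,X[v,u].round(4))
```

```text
c [ 0.4623 -0.3736  0.047 ]
front [ 0.4433 -0.366   0.0499]
back [ 0.4783 -0.3816  0.0406]
l [ 0.5432 -0.362   0.3926]
r [ 0.4567 -0.3917  0.0448]
```

View pics/v9.png

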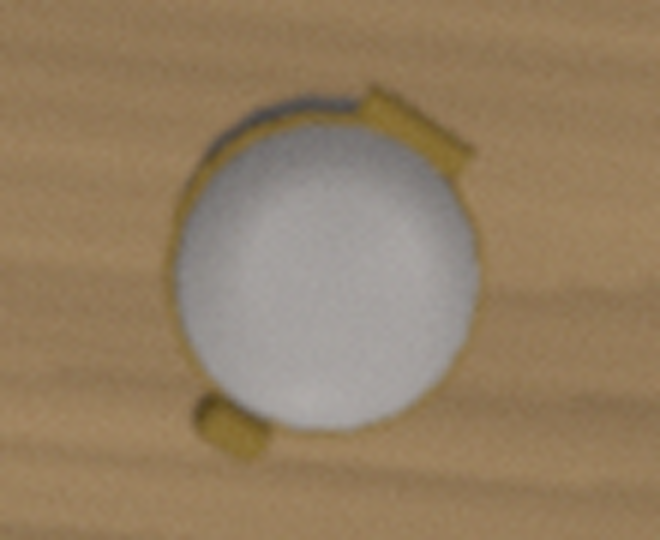

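The wide plate at the upper right (305,146) is the hinge, and the narrow clasp is at (274,196). The lid is raised on the clasp side.

Run:
```python
from h import *
X,p,d=cloud('wrist')
for u,v in((274,196),(273,193),(305,146),(303,147)): print(X[v,u].round(4))
cl=ray('wrist',274,196.3,.047);hg=ray('wrist',304.7,146.3,.036)
# lid disc
m=(X[...,2]>.036)&(X[...,2]<.06)&(np.hypot(X[...,0]-.4625,X[...,1]+.3735)<.032)&(p.min(-1)>95)
L=X[m];c=L.mean(0);n=np.linalg.svd(L-c)[2][2];n*=np.sign(n[2])
print('cl',cl,'hg',hg,'yaw',np.rad2deg(np.arctan2(*(hg-cl)[1::-1])),'lid centre',c,n,'tilt',np.arccos(n[2]),'dir',np.rad2deg(np.arctan2(n[1],n[0])))
```

```text
[ 0.4344 -0.361   0.0488]
[ 0.4368 -0.3598  0.0472]
[ 0.4832 -0.3861  0.0329]
[ 0.4818 -0.3844  0.0314]
cl [ 0.43348348 -0.36104974  0.047     ] hg [ 0.48338    -0.38566062  0.036     ] yaw -26.25429060590725 lid centre [ 0.45951626 -0.37309525  0.04548078] [ 0.17083099 -0.08521562  0.98160841] tilt 0.1920845831841657 dir -26.511397681175815
```

Run:
```python
from h import *
print(rel([.4394,-.3635,.07],down(np.deg2rad(-26.4))),robot.get_obs()['joint_positions'].round(2))
```

```text
(array([-0.096 , -0.0382,  0.8908]), array([-0.    , -0.0001,  0.0904])) [-0.87  0.09  1.7   0.    1.35  0.59]
```

>>> move_arm --pt "-0.096 -0.038 0 0 0 0.025" --pt "-0.096 -0.038 0.2 0 0 0.05" --pt "-0.096 -0.038 0.4 0 0 0.09" --pt "-0.096 -0.038 0.6 0 0 0.09" --pt "-0.096 -0.038 0.8 0 0 0.09" --pt "-0.096 -0.038 0.89 0 0 0.09" --pt "-0.096 -0.038 0.89 0 0 0.09" --pt "-0.096 -0.038 0.89 0 0 0.09" --hand 0 --force 20

```text
t: 10.28
ee_pos: [0.4398, -0.3654, 0.072]
orientation: [0.974, -0.228, 0.001, 0.001]
force: [1.1, -0.3, 0.2]
grip_width: -0.0001
grip_force: 0.0
```

Run:
```python
from h import *
p,d,m=grab('wrist','w10');X,p,d=cloud('wrist')
print(robot.get_obs()['ee_pos'],robot.get_obs()['force'])
cv2.imwrite('pics/v10.png',p[180:420,120:440,::-1].repeat(2,0).repeat(2,1))
```

```text
[ 0.43984826 -0.36555823  0.07212724] [ 0.18288221  0.48672769 -0.28151087]
```

View pics/v10.png

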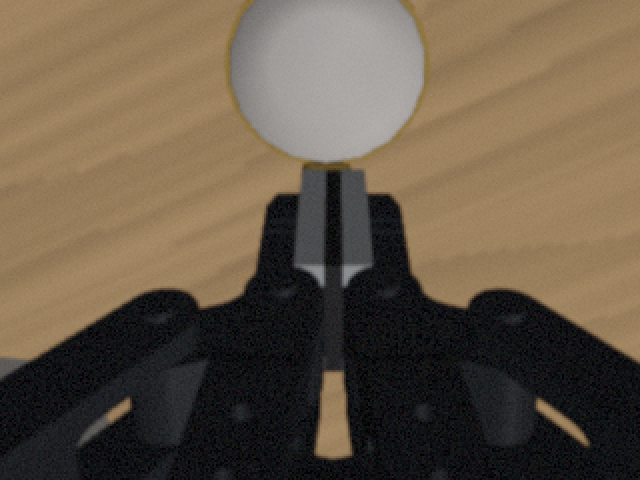

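Closed tips are poised over the clasp side. I'll descend in small steps and watch the force.

>>> move_arm --pt "0 0 0.06 0 0 0" --pt "0 0 0.1 0 0 0" --pt "0 0 0.115 0 0 0" --pt "0 0 0.13 0 0 0" --pt "0 0 0.13 0 0 0"

```text
t: 10.95
ee_pos: [0.4388, -0.3645, 0.0438]
orientation: [0.974, -0.228, 0.0, -0.0]
force: [-0.2, -0.1, -0.0]
grip_width: -0.0004
grip_force: 0.0
```

>>> move_arm --pt "0 0 0.01 0 0 0" --pt "0 0 0.02 0 0 0" --pt "0 0 0.02 0 0 0"

```text
t: 11.32
ee_pos: [0.4388, -0.3646, 0.0398]
orientation: [0.974, -0.228, 0.0, 0.0]
force: [0.5, 0.3, 0.6]
grip_width: -0.0
grip_force: 0.0
```

>>> move_arm --pt "0 0 0.01 0 0 0" --pt "0 0 0.02 0 0 0" --pt "0 0 0.02 0 0 0"

```text
t: 11.7
ee_pos: [0.4388, -0.3648, 0.0388]
orientation: [0.974, -0.227, -0.001, -0.0]
force: [-9.7, 7.2, 21.7]
grip_width: 0.0001
grip_force: 11.0
```

>>> move_arm --pt "0 0 -0.1 0 0 0" --pt "0 0 -0.3 0 0 0" --pt "0 0 -0.6 0 0 0" --pt "-0.1 0 -0.6 0 0 0" --pt "-0.1 0 -0.6 0 0 0"

```text
t: 12.32
ee_pos: [0.4206, -0.3555, 0.1566]
orientation: [0.974, -0.228, 0.001, 0.0]
force: [-0.2, -0.6, -0.4]
grip_width: 0.0001
grip_force: 0.0
```

```bash
cat >> h.py <<'E'
def boxlid(x,y,n='wrist',r=.034):
    X,p,d=cloud(n)
    hsv=cv2.cvtColor(p,cv2.COLOR_RGB2HSV)
    k=(X[...,2]>.034)&(X[...,2]<.085)&(np.hypot(X[...,0]-x,X[...,1]-y)<r)
    m=k&(hsv[...,1]<40)
    m=cv2.erode(m.astype(np.uint8),np.ones((5,5)))>0
    L=X[m];c=np.median(L,0)
    L=L[np.abs(L[:,2]-c[2])<.015];c=L.mean(0);nn=np.linalg.svd(L-c)[2][2];nn*=np.sign(nn[2])
    print('lid',len(L),c.round(4),'tilt',np.arccos(nn[2]).round(3),'dir',np.rad2deg(np.arctan2(nn[1],nn[0])).round(1),'z range',np.percentile(L[:,2],[2,98]).round(4))
    g=(X[...,2]>.02)&(X[...,2]<.085)&(np.hypot(X[...,0]-x,X[...,1]-y)<r+.006)&(hsv[...,1]>120)
    return m,g,X,p
E
python3 - <<'E'
from h import *
p,d,m=grab('wrist','w11')
print(robot.get_obs()['ee_pos'])
m,g,X,p=boxlid(.4573,-.3724)
v,u=np.where(m);u0,v0=int(u.mean()),int(v.mean());print(u0,v0)
cv2.imwrite('pics/v11.png',cv2.resize(p[max(0,v0-55):v0+55,u0-60:u0+60],(600,550),interpolation=2)[:,:,::-1])
E
```

```text
[ 0.42067488 -0.3554117   0.1558197 ]
lid 2827 [ 0.4584 -0.3736  0.04  ] tilt 0.023 dir -24.1 z range [0.0363 0.0424]
284 142
```

View pics/v11.png

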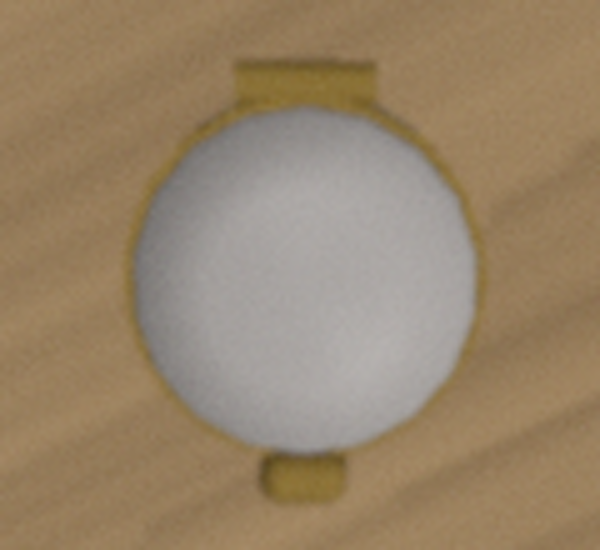

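The right box's lid is shut: the tilt is about 0 and the lid top is at 40–42 mm. I'll now calibrate fingertip height against reported z, both closed and open.

>>> move_arm --pt "0 0 0 0 0 0" --pt "0 0 0 0 0 0" --pt "0 0 0 0 0 0" --hand 0.8

```text
t: 12.75
ee_pos: [0.4209, -0.3556, 0.1555]
orientation: [0.974, -0.228, -0.0, -0.0]
force: [0.2, -0.6, 0.4]
grip_width: 0.0543
grip_force: 0.0
```

Run:
```python
from h import *
def tips():
    X,p,d=cloud('wrist');o=robot.get_obs();R0=Rn.from_quat(o['orientation'])
    T=R0.inv().apply((X.reshape(-1,3)-o['ee_pos']))
    m=(d.ravel()>0)&(np.abs(T[:,0])<.02)&(np.abs(T[:,1])<.06)&(T[:,2]>-.06)&(T[:,2]<.03)
    T=T[m];print(o['grip_width'],'tip ahead of tcp mm',np.percentile(T[:,2],[95,98,99,99.7])*1e3,'x',np.percentile(T[:,0],[5,50,95])*1e3,'y',np.percentile(T[:,1],[1,99])*1e3,len(T))
tips()   # old closed image (approx, same ee)
grab('wrist','w12');tips()
c=ray('wrist',285,143,.042);print('')
q=boxlid(.4573,-.3724)
# z grid of lid center using w11 pixel coords
print('center ray',c)
print(rel([.4575,-.3728,.1],down(np.deg2rad(-26.4))))
```

```text
0.054291477780229164 tip ahead of tcp mm [-16.60427694 -11.66340072  -9.64809919  -7.36010943] x [-7.62969653 10.69871276 12.80382639] y [-34.5259202   35.72038284] 13164
0.06146867024252873 tip ahead of tcp mm [-14.84511841 -11.03998414  -9.24062782  -7.11664154] x [-6.19000618  8.40324519 13.2109868 ] y [-56.3466199   57.54590684] 13561

lid 2753 [ 0.458  -0.3733  0.04  ] tilt 0.015 dir -14.4 z range [0.0364 0.0425]
center ray [ 0.45869725 -0.37383568  0.042     ]
(array([ 0.2024, -0.0041,  0.278 ]), array([-0.    ,  0.0001,  0.0002]))
```

>>> move_arm --pt "0.207 -0.002 0 0 0 0" --pt "0.207 -0.002 0.15 0 0 0" --pt "0.207 -0.002 0.35 0 0 0" --pt "0.207 -0.002 0.55 0 0 0" --pt "0.207 -0.002 0.66 0 0 0" --pt "0.207 -0.002 0.718 0 0 0" --pt "0.207 -0.002 0.718 0 0 0" --pt "0.207 -0.002 0.718 0 0 0"

```text
t: 13.8
ee_pos: [0.4588, -0.3745, 0.0137]
orientation: [0.974, -0.228, 0.001, 0.001]
force: [0.0, 0.3, 0.4]
grip_width: 0.0682
grip_force: 0.0
```

>>> move_arm --pt "0 0 0 0 0 0" --pt "0 0 0 0 0 0" --pt "0 0 0 0 0 0" --pt "0 0 0 0 0 0" --hand 0.45 --force 20

```text
t: 14.3
ee_pos: [0.4588, -0.3744, 0.0138]
orientation: [0.974, -0.228, 0.001, 0.001]
force: [-0.5, 0.9, 6.8]
grip_width: 0.0496
grip_force: 20.5
```

Run:
```python
from h import *
p,d,m=grab('wrist','w13');grab('side','side13')
X,_,_=cloud('side');P=X.reshape(-1,3)
b=cv2.imread('pics/side13.png');q=np.load('/tmp/side.npz');c=q['R']@np.array([.458,-.374,.03])+q['t'];K=q['K'];u,v=int(K[0]*c[0]/c[2]+K[2]),int(K[1]*c[1]/c[2]+K[3]);print(u,v)
cv2.imwrite('pics/v13.png',np.hstack([cv2.resize(p[200:,100:460,::-1],(450,300)),cv2.resize(b[v-30:v+30,u-35:u+35],(350,300),interpolation=2)]))
```

```text
332 157
```

View pics/v13.png

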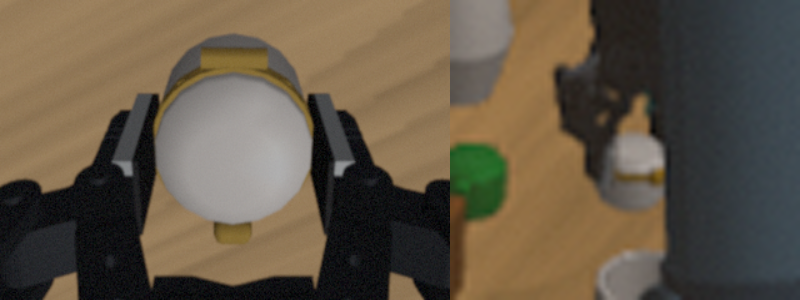

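The wrist view shows the pads gripping high, near the lid rim, with the tips about halfway up the box. I'll release, drop 7 mm and regrip on the body.

>>> move_arm --pt "0 0 0 0 0 0" --pt "0 0 0 0 0 0" --pt "0 0 0.02 0 0 0" --pt "0 0 0.04 0 0 0" --pt "0 0 0.04 0 0 0" --hand 0.8

```text
t: 15.02
ee_pos: [0.4577, -0.3732, 0.0037]
orientation: [0.974, -0.228, -0.001, -0.0]
force: [-1.0, -0.3, 0.6]
grip_width: 0.0684
grip_force: 0.0
```

>>> move_arm --pt "0 0 0 0 0 0" --pt "0 0 0 0 0 0" --pt "0 0 0 0 0 0" --pt "0 0 0 0 0 0" --hand 0.45 --force 20

```text
t: 15.52
ee_pos: [0.4581, -0.3737, 0.0044]
orientation: [0.974, -0.228, 0.0, 0.0]
force: [-0.5, -0.6, -0.4]
grip_width: 0.0502
grip_force: 21.2
```

>>> move_arm --pt "0 0 -0.05 0 0 0" --pt "0 0 -0.15 0 0 0" --pt "0 0 -0.3 0 0 0" --pt "0 0 -0.5 0 0 0" --pt "0 0 -0.7 0 0 0" --pt "0 0 -0.78 0 0 0" --pt "0 0 -0.78 0 0 0"

```text
t: 16.4
ee_pos: [0.4585, -0.3741, 0.1618]
orientation: [0.974, -0.228, 0.001, 0.001]
force: [0.4, -0.2, -1.2]
grip_width: 0.0501
grip_force: 21.2
```

Run:
```python
from h import *
print(robot.get_obs()['grip_width'],rel([.5703,-.1387,.16],down(np.deg2rad(6.2))))
p,d,m=grab('wrist','w14')
```

```text
0.050082303534670886 (array([-0.0211, -1.303 ,  0.0077]), array([ 0.0003, -0.0003, -0.0904]))
```

The box is held: about 1.2 N of weight, width steady. I'll carry it to nest 1 and turn it so the clasp faces front.

>>> move_arm --pt "0 -0.15 0 0 0 0" --pt "-0.01 -0.3 0 0 0 -0.015" --pt "-0.01 -0.5 0 0 0 -0.035" --pt "-0.02 -0.7 0 0 0 -0.055" --pt "-0.02 -0.85 0 0 0 -0.075" --pt "-0.02 -1 0 0 0 -0.09" --pt "-0.02 -1 0 0 0 -0.09"

```text
t: 17.32
ee_pos: [0.5425, -0.1904, 0.1579]
orientation: [0.999, 0.054, -0.002, -0.001]
force: [0.2, -0.1, -1.6]
grip_width: 0.0502
grip_force: 21.3
```

Run:
```python
from h import *
print(robot.get_obs()['grip_width'],rel([.5703,-.1387,.10],down(np.deg2rad(6.2))))
```

```text
0.050179895837194226 (array([ 0.1672, -0.2412,  0.2893]), array([-0.0004,  0.0006,  0.    ]))
```

>>> move_arm --pt "0.08 -0.12 0 0 0 0" --pt "0.167 -0.241 0 0 0 0" --pt "0.167 -0.241 0.1 0 0 0" --pt "0.167 -0.241 0.2 0 0 0" --pt "0.167 -0.241 0.289 0 0 0" --pt "0.167 -0.241 0.289 0 0 0" --pt "0.167 -0.241 0.289 0 0 0"

```text
t: 18.2
ee_pos: [0.5715, -0.1417, 0.1029]
orientation: [0.999, 0.053, 0.0, 0.0]
force: [0.1, -0.4, -0.6]
grip_width: 0.0503
grip_force: 21.3
```

Run:
```python
from h import *
p,d,m=grab('wrist','w15')
print(rel([.5703,-.1387,.0255],down(np.deg2rad(6.2))))
q=boxlid(.5703,-.1387,r=.03) if 0 else None
X,p,d=cloud('wrist');hsv=cv2.cvtColor(p,cv2.COLOR_RGB2HSV)
m=(hsv[...,1]<40)&(p.min(-1)>110)&(np.hypot(X[...,0]-.5703,X[...,1]+.1387)<.035);L=X[m];print(len(L),L.mean(0),np.percentile(L,[1,99],axis=0))
cv2.imwrite('pics/v15.png',cv2.resize(p,(640,480))[:,:,::-1])
```

```text
(array([-0.0067, -0.0161,  0.3894]), array([ 0.0001, -0.0002, -0.0004]))
19166 [ 0.5768776 -0.140718   0.0991895] [[ 0.55096035 -0.17000999  0.0182248 ]
 [ 0.60177473 -0.10756379  0.14435851]]
```

View pics/v15.png

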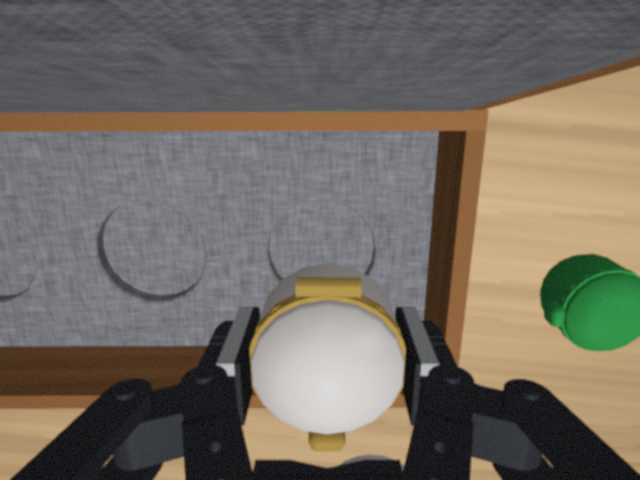

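The held box is upright over nest 1 with its clasp at the front. The nest rims are centred at about (281,220) and (134,220) in the full image, so I'll check my nest estimate against them.

Run:
```python
from h import *
n1=ray('wrist',281.5,219,.028);n2=ray('wrist',134,220,.028);print(n1,n2,np.linalg.norm(n1-n2))
# wrist: right wall outer edge, box lid centre by ray at z = .1+.0385
print(ray('wrist',328*.875,362*.875,.102-.0044+.042),robot.get_obs()['ee_pos'])
```

```text
[ 0.57141592 -0.13917702  0.028     ] [ 0.56089569 -0.04618688  0.028     ] 0.09358334160288347
[ 0.57873255 -0.14180118  0.1396    ] [ 0.5718676  -0.14171261  0.10339202]
```

Run:
```python
from h import *
X,p,d=cloud('wrist')
z0=.103-.0044
for n,u,v,z in(('clasp',327,440,z0+.037),('hinge',328,287,z0+.034)):
    print(n,X[int(v*.875),int(u*.875)].round(4),ray('wrist',u*.875,v*.875,z).round(4))
hsv=cv2.cvtColor(p,cv2.COLOR_RGB2HSV)
P=X.reshape(-1,3);o=robot.get_obs();T=Rn.from_quat(o['orientation']).inv().apply(P-o['ee_pos'])
w=((hsv[...,1]<30)&(p.min(-1)>130)).ravel()
m=w&(np.abs(T[:,1])<.024)&(T[:,2]<-.025)&(T[:,2]>-.06)&(np.abs(T[:,0])<.04)
print(m.sum(),'x',np.percentile(T[m,0],[1,50,99]),'y',np.percentile(T[m,1],[1,50,99]),'z',np.percentile(T[m,2],[1,50,99]))
```

```text
clasp [ 0.543  -0.1452  0.1334] [ 0.5452 -0.145   0.1356]
hinge [ 0.5992 -0.1396  0.1307] [ 0.6001 -0.1395  0.1326]
11751 x [-0.02106934  0.00406353  0.02183226] y [-0.02186076  0.00049948  0.02267689] z [-0.03729012 -0.03509345 -0.02900733]
```

>>> move_arm --pt "-0.004 -0.014 0.08 0 0 0" --pt "-0.004 -0.014 0.18 0 0 0" --pt "-0.004 -0.014 0.27 0 0 0" --pt "-0.004 -0.014 0.32 0 0 0" --pt "-0.004 -0.014 0.345 0 0 0" --pt "-0.004 -0.014 0.36 0 0 0" --pt "-0.004 -0.014 0.37 0 0 0" --pt "-0.004 -0.014 0.37 0 0 0"

```text
t: 19.25
ee_pos: [0.5705, -0.1386, 0.0289]
orientation: [0.999, 0.053, 0.0, 0.0]
force: [0.5, 0.2, -0.8]
grip_width: 0.0502
grip_force: 21.3
```

>>> move_arm --pt "0 0 0.005 0 0 0" --pt "0 0 0.01 0 0 0" --pt "0 0 0.015 0 0 0" --pt "0 0 0.015 0 0 0"

```text
t: 19.75
ee_pos: [0.5702, -0.1384, 0.0255]
orientation: [0.999, 0.053, -0.0, -0.0]
force: [-0.9, 0.1, -1.0]
grip_width: 0.0503
grip_force: 21.3
```

>>> move_arm --pt "0 0 0.004 0 0 0" --pt "0 0 0.007 0 0 0" --pt "0 0 0.007 0 0 0"

```text
t: 20.12
ee_pos: [0.5703, -0.1385, 0.0245]
orientation: [0.999, 0.053, -0.0, -0.0]
force: [-1.7, 1.2, 1.8]
grip_width: 0.0498
grip_force: 21.6
```

The box has touched down in the nest. I'll release it, rise and check.

>>> move_arm --pt "0 0 0 0 0 0" --pt "0 0 0 0 0 0" --pt "0 0 0 0 0 0" --pt "0 0 -0.1 0 0 0" --pt "0 0 -0.3 0 0 0" --pt "0 0 -0.6 0 0 0" --pt "-0.1 0 -0.9 0 0 0" --pt "-0.3 0 -0.9 0 0 0" --pt "-0.3 0 -0.9 0 0 0" --hand 0.8

```text
t: 21.25
ee_pos: [0.5095, -0.1449, 0.2062]
orientation: [0.999, 0.052, 0.001, 0.001]
force: [0.4, 0.1, -0.9]
grip_width: 0.0684
grip_force: 0.0
```

Run:
```python
from h import *
p,d,m=grab('wrist','w16');p2,_,_=grab('top','top16')
print(robot.get_obs()['ee_pos'])
boxlid(.5708,-.139)
X,_,_=cloud('wrist')
m=(X[...,2]>.05)&(X[...,2]<.07)&(np.hypot(X[...,0]-.5708,X[...,1]+.139)<.035);L=X[m];print(L.mean(0),np.percentile(L,[2,98],axis=0))
cv2.imwrite('pics/v16.png',np.hstack([cv2.resize(p,(400,300))[:,:,::-1],cv2.resize(p2,(400,300))[:,:,::-1]]))
X,p,d=cloud('top');print('left box',X[242,137])
```

```text
[ 0.51079524 -0.14494501  0.20528277]
lid 2377 [ 0.5696 -0.1393  0.06  ] tilt 0.015 dir 41.6 z range [0.0563 0.0625]
[ 0.57030855 -0.13907164  0.0580922 ] [[ 0.54096823 -0.16231491  0.05098246]
 [ 0.59733808 -0.11615001  0.06234307]]
left box [0.3945156  0.36736376 0.05742823]
```

View pics/v16.png

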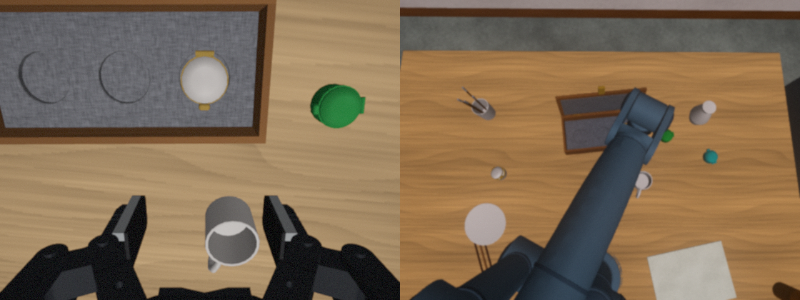

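Box A sits in nest 1, with its lid top at 62 mm, shut and clasp at the front. All 14 views are used, so from here I'll rely on depth measurements. Next is the left box.

>>> move_arm --pt "-0.03 -0.25 -0.07 0 0 0" --pt "-0.06 -0.5 -0.07 0 0 0" --pt "-0.1 -0.75 -0.07 0 0 0" --pt "-0.1 -0.875 -0.075 0 0 0"

```text
t: 21.85
ee_pos: [0.472, 0.0293, 0.2192]
orientation: [0.999, 0.054, -0.0, -0.0]
force: [0.1, -0.6, 0.3]
grip_width: 0.0685
grip_force: 0.0
```

>>> move_arm --pt "-0.03 -0.25 -0.07 0 0 0" --pt "-0.06 -0.5 -0.07 0 0 0" --pt "-0.1 -0.75 -0.07 0 0 0" --pt "-0.1 -0.875 -0.075 0 0 0"

```text
t: 22.35
ee_pos: [0.4334, 0.2015, 0.2344]
orientation: [0.999, 0.054, -0.0, -0.0]
force: [0.6, 1.4, 0.1]
grip_width: 0.0686
grip_force: 0.0
```

>>> move_arm --pt "-0.03 -0.25 -0.07 0 0 0" --pt "-0.06 -0.5 -0.07 0 0 0" --pt "-0.1 -0.75 -0.07 0 0 0" --pt "-0.1 -0.875 -0.075 0 0 0" --pt "-0.1 -0.875 -0.075 0 0 0" --pt "-0.1 -0.875 -0.075 0 0 0"

```text
t: 23.1
ee_pos: [0.3956, 0.3707, 0.249]
orientation: [0.999, 0.053, -0.0, 0.0]
force: [0.7, 0.2, 0.3]
grip_width: 0.0682
grip_force: 0.0
```

```bash
cat >> h.py <<'E'
def brass(g,X,p):
    n,lab,st,ce=cv2.connectedComponentsWithStats(g.astype(np.uint8))
    for i in range(1,n):
        if st[i,4]>25: print('brass',st[i,4],ce[i].round(),X[lab==i].mean(0).round(4),np.median(p[lab==i],0))
E
python3 - <<'E'
from h import *
p,d,m=grab('wrist','w17');o=robot.get_obs();print(o['ee_pos'],o['joint_positions'].round(2))
X,_,_=cloud('wrist')
k=(X[...,2]>.03)&(X[...,2]<.1)&(np.hypot(X[...,0]-.395,X[...,1]-.367)<.1);c=np.median(X[k],0);print(c,k.sum())
m,g,X,p=boxlid(c[0],c[1])
hsv=cv2.cvtColor(p,cv2.COLOR_RGB2HSV)
g=(X[...,2]>.012)&(X[...,2]<.085)&(np.hypot(X[...,0]-c[0],X[...,1]-c[1])<.045)
gg=g&(hsv[...,1]>130);brass(cv2.erode(gg.astype(np.uint8),np.ones((3,3))),X,p)
print(np.percentile(hsv[...,1][g],[5,25,50,75,95]))
P=X[g];print(np.percentile(P,[1,50,99],axis=0).round(4))
E
```

```text
[0.39577475 0.37034614 0.24903635] [ 0.54 -0.03  1.81 -0.    1.35  2.01]
[0.39994735 0.37708234 0.04871476] 2443
lid 1439 [0.3987 0.3777 0.0498] tilt 0.292 dir 48.9 z range [0.0424 0.0548]
brass 33 [261. 146.] [0.4149 0.3976 0.0321] [125. 102.  48.]
brass 48 [299. 189.] [0.3814 0.3563 0.0546] [125.5 101.5  47. ]
[  7.    10.    12.    30.75 152.  ]
[[0.3747 0.3514 0.0176]
 [0.4006 0.3767 0.0484]
 [0.4224 0.4021 0.0551]]
```

Run:
```python
from h import *
print(rel([.3833,.3597,.08],down(np.deg2rad(50))))
```

```text
(array([-0.0673,  0.0461,  0.8452]), array([ 0.000e+00,  1.000e-04, -1.222e-01]))
```

>>> move_arm --pt "-0.067 0.046 0 0 0 -0.025" --pt "-0.067 0.046 0.1 0 0 -0.05" --pt "-0.067 0.046 0.25 0 0 -0.075" --pt "-0.067 0.046 0.45 0 0 -0.1" --pt "-0.067 0.046 0.65 0 0 -0.122" --pt "-0.067 0.046 0.8 0 0 -0.122" --pt "-0.067 0.046 0.845 0 0 -0.122" --pt "-0.067 0.046 0.845 0 0 -0.122" --pt "-0.067 0.046 0.845 0 0 -0.122" --hand 0

```text
t: 24.28
ee_pos: [0.3843, 0.3608, 0.0819]
orientation: [0.906, 0.422, 0.001, -0.0]
force: [0.4, -0.6, 0.3]
grip_width: -0.0002
grip_force: 0.0
```

Run:
```python
from h import *
grab('wrist','w18')
print(rel([.3833,.3597,.056],down(np.deg2rad(50))),robot.get_obs()['force'])
boxlid(.3962,.375,r=.03)
```

```text
(array([-0.0078,  0.0002,  0.1292]), array([ 0.0002, -0.0005, -0.0001])) [ 0.06102327  0.10828856 -0.70511911]
lid 5558 [0.3992 0.3796 0.0489] tilt 0.325 dir 51.0 z range [0.0399 0.0546]
```

>>> move_arm --pt "-0.008 0 0.06 0 0 0" --pt "-0.008 0 0.1 0 0 0" --pt "-0.008 0 0.13 0 0 0" --pt "-0.008 0 0.15 0 0 0" --pt "-0.008 0 0.165 0 0 0" --pt "-0.008 0 0.18 0 0 0" --pt "-0.008 0 0.18 0 0 0"

```text
t: 25.2
ee_pos: [0.3822, 0.3592, 0.044]
orientation: [0.906, 0.422, 0.0, -0.0]
force: [-0.1, 0.3, -0.3]
grip_width: -0.0001
grip_force: 0.0
```

>>> move_arm --pt "0 0 0.01 0 0 0" --pt "0 0 0.02 0 0 0" --pt "0 0 0.025 0 0 0" --pt "0 0 0.025 0 0 0"

```text
t: 25.7
ee_pos: [0.382, 0.359, 0.0393]
orientation: [0.906, 0.423, -0.0, 0.0]
force: [-2.3, -2.8, 4.1]
grip_width: -0.0
grip_force: 2.4
```

>>> move_arm --pt "0 0 0.005 0 0 0" --pt "0 0 0.01 0 0 0" --pt "0 0 0.01 0 0 0"

```text
t: 26.08
ee_pos: [0.382, 0.3589, 0.0388]
orientation: [0.906, 0.423, -0.001, 0.0]
force: [-7.9, -7.4, 18.2]
grip_width: -0.0003
grip_force: 9.0
```

Run:
```python
from h import *
grab('wrist','w19')
print(robot.get_obs()['force'],robot.get_obs()['ee_pos'])
boxlid(.3962,.375,r=.03)
```

```text
[-7.46321211 -7.28687465 18.12076603] [0.38203358 0.35894    0.03885392]
lid 7340 [0.3983 0.3786 0.0399] tilt 0.095 dir 51.5 z range [0.0356 0.0479]
```

>>> move_arm --pt "0 0 -0.1 0 0 0" --pt "0 0 -0.3 0 0 0" --pt "0 0 -0.55 0 0 0" --pt "-0.1 0 -0.55 0 0 0" --pt "-0.1 0 -0.55 0 0 0" --pt "-0.1 0 -0.55 0 0 0" --hand 0.8

```text
t: 26.88
ee_pos: [0.3691, 0.3439, 0.1464]
orientation: [0.906, 0.422, -0.0, -0.0]
force: [-0.8, 0.6, -0.8]
grip_width: 0.0681
grip_force: 0.0
```

Run:
```python
from h import *
grab('wrist','w20');o=robot.get_obs();print(o['ee_pos'])
m,g,X,p=boxlid(.3962,.375,r=.034)
hsv=cv2.cvtColor(p,cv2.COLOR_RGB2HSV)
g=(X[...,2]>.012)&(X[...,2]<.085)&(np.hypot(X[...,0]-.3962,X[...,1]-.375)<.045)&(hsv[...,1]>130)
brass(cv2.morphologyEx(g.astype(np.uint8),cv2.MORPH_OPEN,np.ones((5,5))),X,p)
print(rel([.3962,.375,.1],down(np.deg2rad(50.5))))
```

```text
[0.36910629 0.3438775  0.14636454]
lid 3074 [0.397  0.3769 0.0399] tilt 0.024 dir 52.9 z range [0.0363 0.0424]
brass 268 [285. 101.] [0.4132 0.3975 0.0319] [124. 100.  48.]
brass 147 [287. 183.] [0.3782 0.3538 0.0351] [122.  99.  47.]
(array([0.2065, 0.0038, 0.2316]), array([-0.0001,  0.0001, -0.0014]))
```

The lid is shut, with the same readings as the first box. I'll grasp it.

Run:
```python
from h import *
print(rel([.3965,.3763,.0045],down(np.deg2rad(51.2))))
```

```text
(array([0.2129, 0.001 , 0.7091]), array([-0.0001,  0.0001, -0.0034]))
```

>>> move_arm --pt "0.1 0 0 0 0 -0.003" --pt "0.213 0.001 0 0 0 -0.003" --pt "0.213 0.001 0.15 0 0 -0.003" --pt "0.213 0.001 0.35 0 0 -0.003" --pt "0.213 0.001 0.55 0 0 -0.003" --pt "0.213 0.001 0.66 0 0 -0.003" --pt "0.213 0.001 0.708 0 0 -0.003" --pt "0.213 0.001 0.708 0 0 -0.003" --pt "0.213 0.001 0.708 0 0 -0.003"

```text
t: 28.05
ee_pos: [0.3976, 0.3769, 0.0067]
orientation: [0.902, 0.431, 0.001, -0.0]
force: [0.1, 0.6, -0.6]
grip_width: 0.0683
grip_force: 0.0
```

>>> move_arm --pt "0 0 0 0 0 0" --pt "0 0 0 0 0 0" --pt "0 0 0 0 0 0" --pt "0 0 0 0 0 0" --hand 0.45 --force 20

```text
t: 28.55
ee_pos: [0.3975, 0.3769, 0.0068]
orientation: [0.902, 0.431, 0.001, -0.0]
force: [-1.6, 0.4, 5.8]
grip_width: 0.0498
grip_force: 20.8
```

>>> move_arm --pt "0 0 -0.05 0 0 0" --pt "0 0 -0.15 0 0 0" --pt "0 0 -0.3 0 0 0" --pt "0 0 -0.5 0 0 0" --pt "0 0 -0.7 0 0 0" --pt "0 0 -0.8 0 0 0" --pt "0 0 -0.8 0 0 0"

```text
t: 29.42
ee_pos: [0.3975, 0.3768, 0.1676]
orientation: [0.902, 0.431, 0.002, -0.0]
force: [0.6, 0.2, -1.1]
grip_width: 0.05
grip_force: 21.6
```

Run:
```python
from h import *
print(robot.get_obs()['ee_pos'],rel([.50,.0501,.165],down(np.deg2rad(6.2))),rel([.5499,.0498,.16],down(np.deg2rad(6.2))))
```

```text
[0.39753732 0.37681775 0.16756375] (array([-0.9489,  1.425 ,  0.0111]), array([-0.    , -0.0006,  0.1246])) (array([-0.7934,  1.62  ,  0.037 ]), array([-0.    , -0.0006,  0.1246]))
```

>>> move_arm --pt "-0.07 0.15 0 0 0 0" --pt "-0.15 0.3 0 0 0 0.02" --pt "-0.25 0.5 0 0 0 0.045" --pt "-0.34 0.7 0 0 0 0.07" --pt "-0.42 0.85 0 0 0 0.095" --pt "-0.49 1 0 0 0 0.124" --pt "-0.49 1 0 0 0 0.124" --pt "-0.49 1 0 0 0 0.124"

```text
t: 30.42
ee_pos: [0.4897, 0.1745, 0.1643]
orientation: [0.998, 0.057, -0.001, -0.0]
force: [0.6, -0.7, -2.0]
grip_width: 0.0504
grip_force: 21.6
```

Run:
```python
from h import *
print(rel([.5499,.0498,.105],down(np.deg2rad(6.2))))
```

```text
(array([0.2291, 0.6537, 0.2959]), array([-0.    ,  0.0004,  0.0008]))
```

>>> move_arm --pt "0.06 0.16 0 0 0 0" --pt "0.12 0.33 0 0 0 0" --pt "0.18 0.5 0 0 0 0" --pt "0.229 0.654 0 0 0 0" --pt "0.229 0.654 0.1 0 0 0" --pt "0.229 0.654 0.2 0 0 0" --pt "0.229 0.654 0.296 0 0 0" --pt "0.229 0.654 0.296 0 0 0" --pt "0.229 0.654 0.296 0 0 0"

```text
t: 31.55
ee_pos: [0.5513, 0.0499, 0.1069]
orientation: [0.998, 0.056, 0.0, 0.0]
force: [-0.2, -0.2, -1.3]
grip_width: 0.0501
grip_force: 21.7
```

Run:
```python
from h import *
grab('wrist','w22')
X,p,d=cloud('wrist');hsv=cv2.cvtColor(p,cv2.COLOR_RGB2HSV)
P=X.reshape(-1,3);o=robot.get_obs();T=Rn.from_quat(o['orientation']).inv().apply(P-o['ee_pos'])
w=((hsv[...,1]<30)&(p.min(-1)>130)).ravel()
m=w&(np.abs(T[:,1])<.024)&(T[:,2]<-.025)&(T[:,2]>-.06)&(np.abs(T[:,0])<.04)
print(o['ee_pos'],m.sum(),'x',np.percentile(T[m,0],[1,50,99]),'y',np.percentile(T[m,1],[1,50,99]),'z',np.percentile(T[m,2],[1,50,99]))
g=(hsv[...,1]>100)&((T[:,2]<-.015)&(T[:,2]>-.06)&(np.abs(T[:,0])<.04)&(np.abs(T[:,1])<.015)).reshape(420,560)
n,lab,st,ce=cv2.connectedComponentsWithStats(cv2.morphologyEx(g.astype(np.uint8),cv2.MORPH_OPEN,np.ones((5,5))))
for i in range(1,n): print(st[i,4],T[(lab==i).ravel()].mean(0).round(4))
print(rel([.5499,.0498,.0290],down(np.deg2rad(6.2))))
```

```text
[0.55153017 0.04974824 0.10730063] 11420 x [-0.02061032  0.00425317  0.02216184] y [-0.02199061  0.00070812  0.0226278 ] z [-0.0350689  -0.03281755 -0.02675392]
1365 [ 0.0255 -0.0001 -0.0241]
449 [-0.0295  0.0005 -0.0278]
(array([-0.0087, -0.0013,  0.3915]), array([ 0.0001, -0.0003,  0.0007]))
```

>>> move_arm --pt "-0.008 -0.001 0.08 0 0 0" --pt "-0.008 -0.001 0.18 0 0 0" --pt "-0.008 -0.001 0.28 0 0 0" --pt "-0.008 -0.001 0.33 0 0 0" --pt "-0.008 -0.001 0.355 0 0 0" --pt "-0.008 -0.001 0.375 0 0 0" --pt "-0.008 -0.001 0.385 0 0 0" --pt "-0.008 -0.001 0.385 0 0 0"

```text
t: 32.6
ee_pos: [0.5495, 0.0495, 0.0297]
orientation: [0.998, 0.056, 0.0, 0.0]
force: [-0.1, -0.6, -1.7]
grip_width: 0.0504
grip_force: 21.7
```

>>> move_arm --pt "0 0 0.005 0 0 0" --pt "0 0 0.01 0 0 0" --pt "0 0 0.01 0 0 0"

```text
t: 32.98
ee_pos: [0.5492, 0.0495, 0.0274]
orientation: [0.998, 0.056, -0.0, -0.0]
force: [-0.2, 0.1, -1.7]
grip_width: 0.0498
grip_force: 21.7
```

>>> move_arm --pt "0 0 0.003 0 0 0" --pt "0 0 0.006 0 0 0" --pt "0 0 0.006 0 0 0"

```text
t: 33.35
ee_pos: [0.5493, 0.0495, 0.0269]
orientation: [0.998, 0.056, -0.0, 0.0]
force: [-3.1, -0.2, 5.3]
grip_width: 0.05
grip_force: 22.3
```

Box B has touched down. I'll release it, rise and verify both boxes and the surroundings.

>>> move_arm --pt "0 0 0 0 0 0" --pt "0 0 0 0 0 0" --pt "0 0 0 0 0 0" --pt "0 0 -0.1 0 0 0" --pt "0 0 -0.3 0 0 0" --pt "0 0 -0.6 0 0 0" --pt "-0.1 0.1 -0.9 0 0 0" --pt "-0.35 0.3 -1 0 0 0" --pt "-0.35 0.47 -1 0 0 0" --pt "-0.35 0.47 -1 0 0 0" --hand 0.8

```text
t: 34.6
ee_pos: [0.4904, -0.0536, 0.2285]
orientation: [0.999, 0.054, 0.002, 0.001]
force: [-0.7, 0.4, 0.3]
grip_width: 0.0685
grip_force: 0.0
```

Run:
```python
from h import *
grab('wrist','w24');o=robot.get_obs();print(o['ee_pos'],o['force'])
for c in((.5708,-.139),(.5499,.0498)):
    m,g,X,p=boxlid(*c,r=.03)
    hsv=cv2.cvtColor(p,cv2.COLOR_RGB2HSV)
    g=(X[...,2]>.035)&(X[...,2]<.075)&(np.hypot(X[...,0]-c[0],X[...,1]-c[1])<.04)&(hsv[...,1]>130)
    brass(cv2.morphologyEx(g.astype(np.uint8),cv2.MORPH_OPEN,np.ones((3,3))),X,p)
# centre felt free?
m=(np.hypot(X[...,0]-.56,X[...,1]+.0443)<.02);print('nest2',X[m].mean(0))
# lid edge / tab: points above .12 near the hinge
m=(X[...,2]>.1)&(X[...,0]>.58);L=X[m];print('lid',len(L),np.percentile(L,[1,50,99],axis=0).round(3))
grab('side','side24');S,p,d=cloud('side')
hsv=cv2.cvtColor(p,cv2.COLOR_RGB2HSV);t=(S[...,0]>.55)&(S[...,0]<.8)&(np.abs(S[...,1]+.03)<.05)&(S[...,2]>.19)&(S[...,2]<.3)
print('tab/side',t.sum(),S[t].mean(0) if t.any() else 0, np.percentile(S[t],[2,98],axis=0) if t.any() else 0)
```

```text
[ 0.49035211 -0.05242784  0.22766338] [0.42161183 0.23358399 0.23348195]
lid 2125 [ 0.5692 -0.1373  0.0598] tilt 0.044 dir 96.9 z range [0.056  0.0624]
brass 155 [400.  64.] [ 0.5958 -0.1355  0.0519] [150. 123.  61.]
brass 112 [393. 134.] [ 0.54   -0.1404  0.0545] [148.  121.5  61. ]
lid 2077 [0.5486 0.0475 0.0601] tilt 0.039 dir -73.6 z range [0.0562 0.0626]
brass 156 [168.  64.] [0.5755 0.0515 0.052 ] [151.  124.   61.5]
brass 101 [175. 135.] [0.5196 0.0445 0.0551] [150. 123.  62.]
nest2 [ 0.56532922 -0.04452027  0.14913618]Traceback (most recent call last):
  File "<stdin>", line 11, in <module>
    return _quantile_unchecked(
        a, q, axis, out, overwrite_input, method, keepdims, weights)
    return _ureduce(a,
                    func=_quantile_ureduce_func,
    ...<5 lines>...
                    overwrite_input=overwrite_input,
                    method=method)
    r = func(a, **kwargs)
    result = _quantile(arr,
                       quantiles=q,
    ...<2 lines>...
                       out=out,
                       weights=wgt)
    slices_having_nans = np.isnan(arr[-1, ...])
                                  ~~~^^^^^^^^^
IndexError: index -1 is out of bounds for axis 0 with size 0
```

Both boxes are seated in nests 1 and 3, shut, with yaw within about 1° of the case and clasps at the front. Now I'll regrip the tab from above.

Run:
```python
from h import *
R=down(np.deg2rad(6.1))
print(rel([.6734,-.0315,.315],R),rel([.6734,-.0315,.2145],R))
S,p,d=cloud('wrist');
z=np.load('/tmp/top.npz');g,_,_=grab('top','top24');S,p,d=cloud('top')
t=(S[...,0]>.6)&(S[...,0]<.8)&(np.abs(S[...,1]+.03)<.16)&(S[...,2]>.2)&(S[...,2]<.3)
hsv=cv2.cvtColor(p,cv2.COLOR_RGB2HSV);b=t&(hsv[...,1]>150)&(hsv[...,0]>18)
print(t.sum(),b.sum(),S[b].mean(0) if b.any() else '',np.percentile(S[t],[2,50,98],axis=0).round(3))
```

```text
(array([ 0.9221, -0.0032, -0.4348]), array([ 0.0001, -0.0003,  0.0006])) (array([ 0.9211, -0.0035,  0.0677]), array([ 0.0001, -0.0003,  0.0006]))
873 64 [ 0.66300151 -0.03195203  0.23985988] [[ 0.641 -0.183  0.201]
 [ 0.661 -0.034  0.213]
 [ 0.679  0.122  0.252]]
```

>>> move_arm --pt "0 0 -0.3 0 0 0" --pt "0.1 0 -0.435 0 0 0" --pt "0.35 0 -0.435 0 0 0" --pt "0.6 0 -0.435 0 0 0" --pt "0.85 0 -0.435 0 0 0" --pt "0.921 -0.003 -0.435 0 0 0" --pt "0.921 -0.003 -0.3 0 0 0" --pt "0.921 -0.003 -0.1 0 0 0" --pt "0.921 -0.003 0 0 0 0" --pt "0.921 -0.003 0.068 0 0 0" --pt "0.921 -0.003 0.068 0 0 0" --hand 0.6

```text
t: 36.08
ee_pos: [0.6731, -0.0301, 0.2122]
orientation: [0.998, 0.056, -0.0, -0.0]
force: [-0.7, -0.1, 0.3]
grip_width: 0.0516
grip_force: 0.0
```

>>> move_arm --pt "0 0 0 0 0 0" --pt "0 0 0 0 0 0" --pt "0 0 0 0 0 0" --pt "0 0 0 0 0 0" --hand 0 --force 30

```text
t: 36.58
ee_pos: [0.6742, -0.0314, 0.2146]
orientation: [0.998, 0.056, 0.002, 0.001]
force: [-0.3, -3.2, 5.3]
grip_width: 0.0234
grip_force: 32.5
```

>>> move_arm --pt "-0.039 0 -0.007 0 0 0" --pt "-0.126 0 -0.016 0 0 0" --pt "-0.213 0 -0.017 0 0 0" --pt "-0.299 0 -0.009 0 0 0" --pt "-0.385 0 0.008 0 0 0" --pt "-0.468 0 0.033 0 0 0" --pt "-0.548 0 0.066 0 0 0" --pt "-0.625 0 0.107 0 0 0" --pt "-0.697 0 0.156 0 0 0" --pt "-0.764 0 0.211 0 0 0" --pt "-0.825 0 0.273 0 0 0" --pt "-0.88 0 0.341 0 0 0"

```text
t: 38.08
ee_pos: [0.4997, -0.0503, 0.1453]
orientation: [0.998, 0.056, 0.003, 0.0]
force: [6.4, -1.1, 0.9]
grip_width: 0.0231
grip_force: 29.3
```

>>> move_arm --pt "-0.048 0 0.073 0 0 0" --pt "-0.088 0 0.15 0 0 0" --pt "-0.12 0 0.231 0 0 0" --pt "-0.144 0 0.315 0 0 0" --pt "-0.159 0 0.39 0 0 0" --pt "-0.164 0 0.44 0 0 0" --pt "-0.166 0 0.475 0 0 0" --pt "-0.166 0 0.475 0 0 0"

```text
t: 39.08
ee_pos: [0.4671, -0.0539, 0.0525]
orientation: [0.998, 0.056, 0.001, -0.0]
force: [-5.2, 4.3, 29.0]
grip_width: 0.0234
grip_force: 34.1
```

A reaction of 29 N means the lid is down on the walls. I'll release, rise and check it is shut.

>>> move_arm --pt "0 0 0 0 0 0" --pt "0 0 0 0 0 0" --pt "0 0 0 0 0 0" --pt "0 0 -0.2 0 0 0" --pt "0 0 -0.5 0 0 0" --pt "0 0 -0.8 0 0 0" --pt "0 0 -0.8 0 0 0" --hand 0.6

```text
t: 39.95
ee_pos: [0.4681, -0.0549, 0.2146]
orientation: [0.998, 0.056, 0.005, 0.002]
force: [-0.1, -0.4, 0.4]
grip_width: 0.0517
grip_force: 0.0
```

Run:
```python
from h import *
grab('wrist','w26');o=robot.get_obs();print(o['ee_pos'],o['force'])
X,p,d=cloud('wrist');th=np.deg2rad(6.2);a=np.array([np.cos(th),np.sin(th)])
s=X[...,:2]@a
m=(s>.486)&(s<.63)&(np.abs(X[...,1]+.045)<.14)&(np.abs(X[...,2]-.085)<.03);L=X[m];k=np.polyfit(L[:,:2]@a-.485,L[:,2],1);print(len(L),k)
A=ray  # reference: same fit on the initial closed image w2 is z=.081 flat
grab('top','top26');T,p,d=cloud('top')
for n,(u,v) in dict(jar=(120,150),vase=(431,150),mugrim=(339,243),green=(373,190),turq=(435,219)).items(): print(n,T[v,u].round(3))
```

```text
[ 0.46630138 -0.05429996  0.21132553] [-0.62319028 -0.5765201  -0.70532074]
63461 [-0.00035275  0.081333  ]
jar [0.681 0.459 0.003]
vase [ 0.635 -0.438  0.144]
mugrim [ 0.397 -0.204  0.003]
green [ 0.548 -0.302  0.04 ]
turq [ 0.462 -0.476  0.044]
```

The lid is flat at 81 mm (slope about 0), the same as at the start, and the bystanders haven't moved. I'll hand in.

```bash
python3 -c "
from bench import robot
print(robot.finish_job())"
```

```text
the job is handed in; nothing more can be done
None
```

I found only two white boxes: both are shut and stand in nests 1 and 3 with clasps to the front, the case is closed flat, the jar, mug and vase still read where they stood, and the job is handed in (no result came back).

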